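Set the coffee grinder by counting clicks on its blank selector

ROBOT

A 6-joint arm with a two-finger parallel gripper is mounted at the origin on a cart in front of the work surface, level with it; the furniture and walls round the work are solid. World frame = base frame: x ahead of the robot, y to its left, z up, the work surface at z = 0. Lengths are in mm, angles in rad, forces in N, time in s.
With the tool pointing down it reaches from about 275 to 1000 mm from the base axis. Payload 8.4 kg.
Tool frame: the origin (TCP) lies between the finger pads; the fingertips stand r.finger_overhang ahead of it and the grasp point (between the pads) is the TCP (r.finger_overhang is the distance from the TCP to the fingertips, in mm); z points along the fingers, y is the line along which they close (so a half turn about z gives the same grasp; the last joint's range is limited). The gripper opens to 85 mm and grips with 20 to 120 N. Pads are 22 mm wide; open, the fingers measure 114 mm over their backs; the gripper's body (76 mm by 85 mm) begins 54 mm behind the grasp point. The pads swing forward as they close: fully open they stand 13 mm farther back than shut.
Start: joints at [1.201, 0.353, 1.633, -0, 1.155, -0.002], TCP at [224.726, 583.204, 250.281] pointing down, gripper open.
Joint ranges: [-2.63, 2.63], [-0.92, 2.1], [0.06, 2.66], [-1.3, 4.44], [0, 2.69], [-3.02, 3.02]. Speed limits (rad/s): [2.22, 2.22, 2.79, 3.14, 3.14, 3.14].

INTERFACE

Orientations are given as [roll, pitch, yaw] about the fixed x, y, z axes, in that order (R = Rz(yaw) Ry(pitch) Rx(roll)).
In Python, from rig import r, cams, sign_off gives the robot as it stands.
- The arm moves only by the shell command python3 -m crank 'ROWS' [FORCE]. ROWS is JSON, a list of rows, each a list of 7 numbers: the shift along the tool's x, y, z in m, then the turn, a rotation vector about the tool's x, y, z in rad, then the closure, from 0 (fully open) to 1 (shut). In form: [[dx, dy, dz, ax, ay, az, gripper], ...]. A call has 1 to 5 rows; each row is the pose to reach, as a shift and turn from the pose commanded when the call began, along the tool's axes at that moment; what a row does not reach only later rows make up. A row lasts 1/10 s, in which the tool goes at most 50 mm and 8.59 degrees, less where a joint would pass 70% of its speed; a pose out of reach is approached as far as the arm can. A call with a gripper value outside its range is refused whole. The fingers move at their own pace and stop on an object; FORCE is the grip in N (left out, the last holds). Time passes only in rows, so rows that repeat a pose let the fingers close. It gives the time, the measured TCP pose, the force, the opening and the grip force at its end, in the units of the state.
- r.sense(): the state, without advancing time (a new reading comes with each control period).
- cams.grab_frame(name): name is "side" or "top" or "wrist"; returns a dict with "image" (420x560x3 uint8, red, green, blue), "fx", "fy", "cx", "cy" (pixels), "position" and "orientation" of the camera in the world. Camera axes: x right, y down, z forward; pixel columns grow to the right and rows downward; lengths in mm; the calibration is good to about 2 mm. A picture is of the moment at which its call begins. There is no depth.
- sign_off(): hands the job in; it is judged then, once.
The state is a dict: "clock": time; "qpos": joint angles; "qvel": joint speeds; "joint_efforts": joint torques, N m; "eef_pos": TCP position; "tcp_rot": TCP orientation; "contact_force": force on the tool from outside, world axes, zero at the start; "wrist_torque": the same for the moment, N m; "opening": opening from 0.0 (shut) to 1.0 (fully open); "grasp_force": force on a finger pad.
Only numpy, scipy, OpenCV 4.12 (cv2) and the standard library are available. Lean on these libraries where they do the work, as an engineer would, in place of code of your own. Each camera call takes 0.05 s, during which the arm holds its last target. There are 200 camera calls.

TASK

Set the coffee grinder for the cafetiere: its round grind selector has no markings, so turn it anticlockwise (seen from above) back to its end stop without forcing it past the stop, then turn it clockwise exactly four clicks and let go with it resting in the fourth notch. Then press the red start button fully down and let it come up again, leaving the cup, jars and teaspoon where they stand.

Things in the scene. Friction and masses are not known exactly. Their poses are not given: they have to be found in the camera images.
- grinder: coffee grinder, fixed on the worktop: grey box 150 (x) x 230 (y) x 75 mm high, drawer with bar handle on its front (-x). On its deck, 75 mm up: bean hopper with black lid (96 mm across, 55 mm high, at x +22, y +58 mm), round black selector knob on a steel plate (x -18, y -58), red start button (x -48, y +58). Origin: centre of its underside
- selector_axis (a point): grip point on the selector's vertical axis, 30 mm above the grinder's deck; it does not turn with the knob. The knob is an unmarked upright black cylinder 45 mm across (54 mm in its lowest 7 mm), its top 40 mm above the deck; it can be gripped from above at any yaw and turned about this axis
- selector_top (a point): centre of the knob's top. Notches 0 (anticlockwise end) to 9; starts in one of 5 to 9. They lie unevenly, 0.25 to 0.40 rad apart (3.1 rad in all), so angles do not tell the count. Leaving a notch takes 0.15 to 0.3 N m; past the crest the knob pulls itself on with about as much, then drops into the next notch and resists again. Let go, it settles in the nearest notch
- selector_foot (a point): point on the selector's axis at deck height. The end stop at notch 0 is springy: turned on past notch 0 the knob pushes back with 0.45 N m at 0.06 rad and 1 N m at 0.2 rad, so 0.4 N m or more (never met between notches) means the stop is reached; at 1 N m, 0.2 rad past notch 0, it takes damage. Let go, the knob comes back to notch 0
- burr (a joint): shift of the burr carriage inside the grinder, driven by the selector: 0.00005 m per rad of clockwise turning, about 0 at notch 0, 0.000055 m at notch 4, -0.00001 m when the stop is forced. A click is far smaller than the noise of the reading, so it cannot be used to count
- start_top (a point): centre of the top face of the red round start button, 26 mm across, on the grinder's deck
- start (a joint): travel of the start button: 0 up, 0.006 m fully down; sprung, about 4 N to push it down, comes up by itself
- cup_b: small grey espresso cup with a brass handle, 60 x 81 x 63 mm, standing on the worktop left of the grinder; origin at its underside
- honey: honey jar, 58 x 62 x 99 mm, between the grinder and the tall fridge housing at the right; origin at its underside
- spice: spice jar with a green lid, 46 mm across, 106 mm high, right of the grinder; origin at its underside
- teaspoon: steel teaspoon, 130 x 26 x 11 mm, lying on the worktop at the left; origin at the centre of its underside

How it is judged (in metres and radians):
On the way, in this order (a step that is already met when the one before it is completed fails the run):
1. the selector is turned back to its anticlockwise end stop (value of joint burr below 3e-06 m), for 0.1 s.
2. the selector rests in the fourth notch from the stop (value of joint burr between 5e-05 and 6e-05 m), for 0.3 s.
3. the start button is pressed fully down with the selector in the fourth notch (all of step 2 and value of joint start above 0.0045 m), for 0.05 s.
At the end, for the whole second after the job is handed in: the selector rests in the fourth notch from its stop (within 0.1 rad of the notch's middle) and the start button is up again (within 1.5 mm) (all of step 2 and value of joint start below 0.0015 m); the robot touches nothing.
It fails at once if the selector is forced 0.2 rad or more past its end stop (about 1 N m) (value of joint burr below -1e-05 m).
It fails at once if the espresso cup is moved more than 20 mm (distance of cup_b from where it was at the start of the episode above 0.02 m).
It fails at once if the honey jar is moved more than 20 mm (distance of honey from where it was at the start of the episode above 0.02 m).
It fails at once if the spice jar is moved more than 20 mm (distance of spice from where it was at the start of the episode above 0.02 m).
It fails at once if the teaspoon is moved more than 20 mm (distance of teaspoon from where it was at the start of the episode above 0.02 m).
It also fails if it takes over 72 s, if anything falls off the work surface, if the arm or the gripper's body presses on something with over 40 N, if the wrist force passes 120 N, or if a joint passes its speed limit or range.

## Working session

There is one attempt and no reset: what is moved stays moved. The work goes in short steps, Python scripts to look and compute and a shell command to move; the robot and the scene stay as the last step left them, time stands still between calls to the robot, and variables do not carry over. Pictures are saved under pics/ and viewed, at most 10 in all, crops included, and the job is handed in when it is done.

```bash
ls; mkdir -p pics; python3 - <<'E'
from rig import r,cams
import cv2,json
s=r.sense(); print(s, r.finger_overhang)
for n in ("top","side","wrist"):
    f=cams.grab_frame(n); cv2.imwrite(f"pics/{n}0.png",f["image"][:,:,::-1])
    print(n,{k:v for k,v in f.items() if k!="image"})
E
```

```text
pics
{'clock': 0.0, 'qpos': array([ 1.20060694e+00,  3.53652528e-01,  1.63415950e+00, -3.66664625e-06,
        1.15520364e+00, -2.36385671e-03]), 'qvel': array([-8.29718427e-05, -1.24792643e-03, -1.75707454e-03,  8.74892618e-04,
       -1.76258767e-04,  9.67102245e-04]), 'joint_efforts': array([-1.21854133e-03, -6.05228233e+01, -3.42068875e+01,  8.03484068e-05,
        9.13031196e-03,  2.30349968e-06]), 'eef_pos': array([224.55344472, 582.76814322, 249.54807759]), 'tcp_rot': array([-3.14016964e+00, -1.13834115e-08,  2.77376861e+00]), 'contact_force': array([-0.62282317, -0.79303911,  0.02312254]), 'wrist_torque': array([-0.00731943, -0.00858467, -0.0494793 ]), 'grasp_force': 0.0, 'opening': 1.0028584782400003} 19.0
top {'fx': 540.0134597616042, 'fy': 540.0134597616042, 'cx': 276.59042504554145, 'cy': 209.47539054518285, 'position': array([-629.01970227,  319.48231378, 1600.43680332]), 'orientation': array([-2.47463634,  0.01625196, -1.78902403])}
side {'fx': 423.94417601360897, 'fy': 423.94417601360897, 'cx': 283.696930389117, 'cy': 210.32851189396138, 'position': array([ 396.0580448 , 1269.15143941,  715.73597259]), 'orientation': array([-2.07049268, -0.0108028 , -3.02337357])}
wrist {'fx': 367.03582968366845, 'fy': 367.03582968366845, 'cx': 278.85982065650313, 'cy': 213.08277046966163, 'position': array([160.15023121, 609.18886171, 372.97225316]), 'orientation': array([2.86385031e+00, 1.39751245e-03, 1.20313597e+00])}
```

View pics/top0.png

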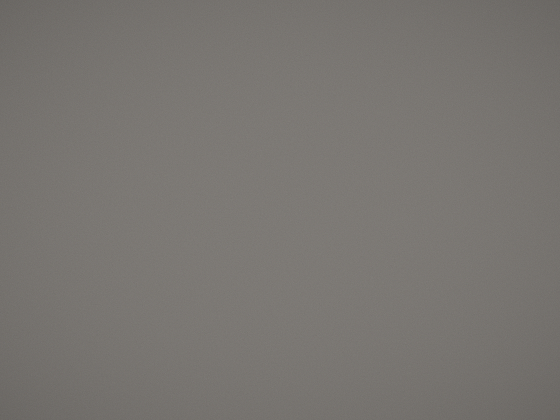

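View pics/side0.png

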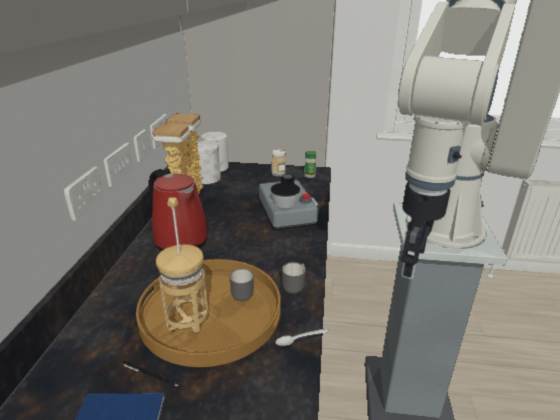

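The top camera is useless: it shows plain grey with something blocking it. The side view shows the grinder near (288,202), the knob at (288,183) and the red button at (306,198). Next I'll get a coarse estimate of where the grinder stands.

```bash
cat > h.py <<'E'
import numpy as np,cv2
from scipy.spatial.transform import Rotation as R
from rig import r,cams
def ray(f,u,v):
    d=R.from_euler('xyz',f["orientation"]).apply([(u-f["cx"])/f["fx"],(v-f["cy"])/f["fy"],1]); return f["position"],d
def plane(f,u,v,z):
    p,d=ray(f,u,v); return p+d*(z-p[2])/d[2]
def proj(f,P):
    c=R.from_euler('xyz',f["orientation"]).inv().apply(np.asarray(P)-f["position"]); return f["fx"]*c[0]/c[2]+f["cx"],f["fy"]*c[1]/c[2]+f["cy"]
def tri(fs,uvs):
    A=0;b=0;
    for f,(u,v) in zip(fs,uvs):
        p,d=ray(f,u,v); d/=np.linalg.norm(d); M=np.eye(3)-np.outer(d,d); A=A+M; b=b+M@p
    return np.linalg.solve(A,b)
E
python3 - <<'E'
from h import *
f=cams.grab_frame("side")
print(plane(f,288,183,110),plane(f,306,198,80),plane(f,294,288,0),plane(f,311,175,0),plane(f,279,173,0))
im=f["image"][130:250,210:360]; cv2.imwrite("pics/s1.png",cv2.resize(im,None,fx=5,fy=5,interpolation=2)[:,:,::-1])
s=r.sense(); T=R.from_euler('xyz',s["tcp_rot"]); print(T.as_matrix().round(3))
w=cams.grab_frame("wrist")
print("cam in tool",T.inv().apply(w["position"]-s["eef_pos"]),(T.inv()*R.from_euler('xyz',w["orientation"])).as_matrix().round(3))
E
```

```text
[528.76972027 -27.09336717 110.        ] [463.50143578  17.12569142  80.        ] [465.62301309 387.32415551   0.        ] [ 466.56832306 -354.41019323    0.        ] [ 6.01159633e+02 -3.55977123e+02  1.13686838e-13]
[[-0.933  0.36  -0.   ]
 [ 0.36   0.933 -0.001]
 [-0.    -0.001 -1.   ]]
cam in tool [  69.60305884    1.28965176 -123.34729786] [[ 0.    -0.962 -0.274]
 [ 1.     0.    -0.   ]
 [ 0.    -0.274  0.962]]
```

View pics/s1.png

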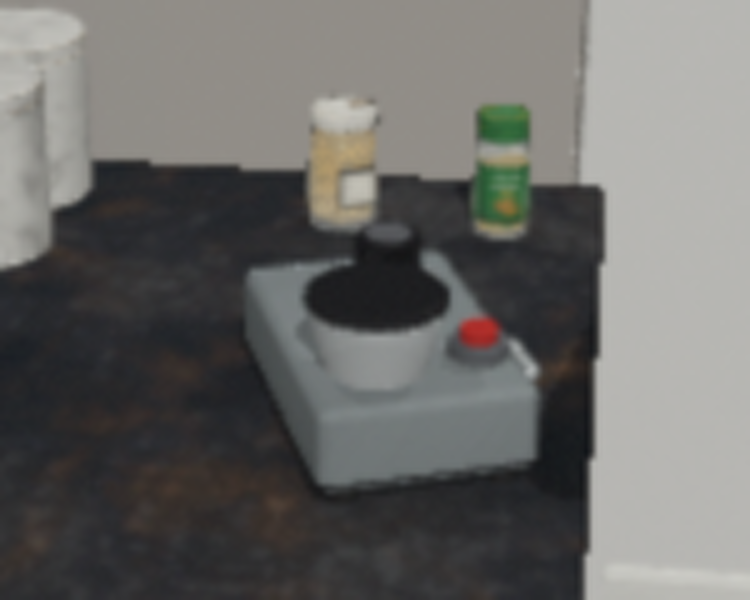

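The crop shows the knob top at about (288,177) and the button at (306,196). The honey and spice jars stand well behind them. I'll move the wrist camera over the grinder.

```bash

python3 -m crank '[[-0.156,-0.159,-0.04,0,0,0,0],[-0.156,-0.159,-0.04,0,0,0,0],[-0.156,-0.159,-0.04,0,0,0,0],[-0.156,-0.159,-0.04,0,0,0,0],[-0.156,-0.159,-0.04,0,0,0,0]]'
python3 -m crank '[[-0.156,-0.159,-0.03,0,0,0,0],[-0.156,-0.159,-0.03,0,0,0,0],[-0.156,-0.159,-0.03,0,0,0,0],[-0.156,-0.159,-0.03,0,0,0,0],[-0.156,-0.159,-0.03,0,0,0,0]]'
python3 -m crank '[[-0.156,-0.159,0,0,0,0,0],[-0.156,-0.159,0,0,0,0,0],[-0.156,-0.159,0,0,0,0,0],[-0.156,-0.159,0,0,0,0,0],[-0.156,-0.159,0,0,0,0,0]]'
python3 -m crank '[[0,0,0,0,0,0,0],[0,0,0,0,0,0,0]]'
python3 - <<'E'
from h import *
f=cams.grab_frame("wrist"); cv2.imwrite("pics/w1.png",f["image"][:,:,::-1]); s=r.sense(); print(s["eef_pos"],s["tcp_rot"],s["qpos"],s["wrist_torque"])
import pickle; pickle.dump((f,s),open("w1.pkl","wb"))
E
```

```text
clock: 0.75
eef_pos: [313.9, 375.9, 290.9]
tcp_rot: [-3.141, 0.001, 2.773]
contact_force: [0.3, 0.7, -0.1]
opening: 1.002
grasp_force: 0.0
clock: 1.25
eef_pos: [402.4, 171.4, 321.0]
tcp_rot: [3.142, 0.001, 2.772]
contact_force: [-0.2, -0.1, -0.7]
opening: 1.001
grasp_force: 0.0
clock: 1.75
eef_pos: [491.0, -33.6, 320.4]
tcp_rot: [-3.141, 0.001, 2.772]
contact_force: [0.8, 1.6, -0.3]
opening: 0.999
grasp_force: 0.0
clock: 1.95
eef_pos: [489.6, -30.3, 320.0]
tcp_rot: [3.141, -0.001, 2.772]
contact_force: [-0.4, 0.3, 0.1]
opening: 1.0
grasp_force: 0.0
[489.47628838 -29.68159805 320.08432805] [ 3.14139899e+00 -7.80425120e-04  2.77346793e+00] [-6.39005096e-02  7.48874385e-02  1.82859764e+00  4.42721313e-04
  1.23879419e+00 -1.26671648e+00] [-0.06624404  0.01210946  0.02291502]
```

View pics/w1.png

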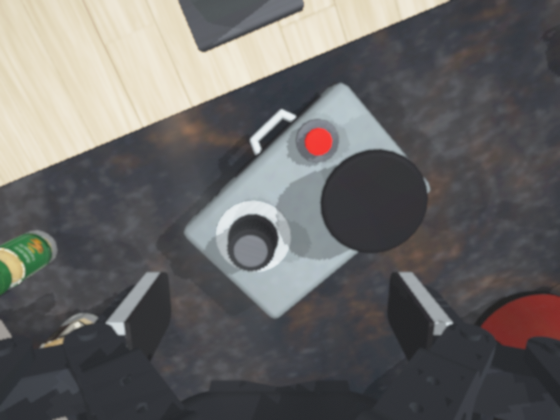

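The wrist view shows the knob's top face, a lighter disc, at about (249,248). The red button is at (318,141) and the black hopper lid at (375,200). Next I'll measure, using the side view as the second ray.

```bash
cat >> h.py <<'E'
def red(im,box=None):
    h=cv2.cvtColor(im,cv2.COLOR_RGB2HSV); m=cv2.inRange(h,(0,180,150),(8,255,255))|cv2.inRange(h,(172,180,150),(180,255,255))
    n,_,st,c=cv2.connectedComponentsWithStats(m); return [(st[i,4],c[i].round(1)) for i in range(1,n) if st[i,4]>15]
def blobs(im,x0,y0,x1,y1,lo,hi,amin=100):
    g=cv2.cvtColor(im,cv2.COLOR_RGB2GRAY); m=np.zeros_like(g); m[y0:y1,x0:x1]=cv2.inRange(g,lo,hi)[y0:y1,x0:x1]
    m=cv2.morphologyEx(m,cv2.MORPH_OPEN,np.ones((3,3),np.uint8)); cs,_=cv2.findContours(m,0,1)
    return [(cv2.contourArea(c),cv2.minAreaRect(c)) for c in cs if cv2.contourArea(c)>amin]
E
python3 - <<'E'
from h import *; import pickle
f,s=pickle.load(open("w1.pkl","rb")); im=f["image"]
print("red",red(im)); print(cv2.cvtColor(im,cv2.COLOR_RGB2GRAY)[205:285:4,250])
b=blobs(im,225,215,280,285,70,140);print(b)
g=cams.grab_frame("side"); rs=red(g["image"]); print("side red",rs)
rb=[c for a,c in red(im)][0]
print("button tri",tri([f,g],[(318,141),(306,195.6)]))
for z in (75,82,88): print(z,plane(f,318,141,z))
print("knob tri",tri([f,g],[(249,248.5),(288,177)]),plane(f,249,248.5,115))
E
```

```text
red [(np.int32(508), array([317.9, 141.3]))]
[224 226 189  58  49  53  62  69 140 136 135 136 136 135 138 129  80 178
 180 180]
[(1206.0, ((247.04054260253906, 251.7567596435547), (42.08613967895508, 37.64736557006836), 9.462322235107422))]
side red [(np.int32(18), array([305.6, 195.7]))]
button tri [464.84874432  19.92810131  90.40157622]
75 [467.82213079  20.97892451  75.        ]
82 [467.01396925  20.50361106  82.        ]
88 [466.32125937  20.09619953  88.        ]
knob tri [535.45516527 -78.13170795 109.57730738] [534.87611672 -77.06896746 115.        ]
```

```bash

python3 -m crank '[[-0.06,-0.029,0.12,0,0,0.73,0],[-0.06,-0.029,0.12,0,0,0.73,0],[-0.06,-0.029,0.12,0,0,0.73,0],[-0.06,-0.029,0.12,0,0,0.73,0],[-0.06,-0.029,0.12,0,0,0.73,0]]' >/dev/null
python3 -m crank '[[0,0,0,0,0,0.73,0],[0,0,0,0,0,0.73,0],[0,0,0,0,0,0.73,0],[0,0,0,0,0,0.73,0],[0,0,0,0,0,0.73,0]]' >/dev/null
python3 -m crank '[[0,0,0,0,0,0.73,0],[0,0,0,0,0,0.73,0],[0,0,0,0,0,0.73,0],[0,0,0,0,0,0.73,0],[0,0,0,0,0,0.73,0]]' >/dev/null
python3 -m crank '[[0,0,0,0,0,0.73,0],[0,0,0,0,0,0.73,0],[0,0,0,0,0,0.73,0],[0,0,0,0,0,0.73,0],[0,0,0,0,0,0.73,0]]' >/dev/null
python3 -m crank '[[0,0,0,0,0,0,0],[0,0,0,0,0,0,0]]'
python3 - <<'E'
from h import *
f=cams.grab_frame("wrist"); cv2.imwrite("pics/w2.png",f["image"][:,:,::-1]); s=r.sense(); print(s["eef_pos"],s["tcp_rot"],s["qpos"],s["wrist_torque"])
import pickle; pickle.dump((f,s),open("w2.pkl","wb"))
print(red(f["image"]),blobs(f["image"],200,130,370,310,70,150,400), proj(f,[535,-77,115]))
E
```

```text
clock: 4.25
eef_pos: [535.4, -77.8, 200.5]
tcp_rot: [-3.142, -0.0, -0.141]
contact_force: [-0.2, 0.1, 0.2]
opening: 0.996
grasp_force: 0.0
[535.41221001 -78.03688052 200.40973113] [-3.14152634e+00 -8.87043187e-05 -1.41525357e-01] [-1.47544189e-01  2.79043721e-01  1.86181611e+00  7.94045432e-05
  1.00064452e+00  1.56473464e+00] [-0.02145454  0.01607394  0.06070096]
[(np.int32(237), array([169.5, 331.8]))] [(3975.0, ((311.5, 275.0), (68.0, 115.0), 90.0)), (2319.5, ((278.5, 226.5), (53.0, 55.0), 90.0)), (1223.5, ((213.5, 192.5), (61.0, 27.0), 90.0)), (1569.5, ((339.3503112792969, 173.46347045898438), (90.81820678710938, 35.54127502441406), 70.01689147949219))] (np.float64(279.6454110960693), np.float64(230.27592432687445))
```

View pics/w2.png

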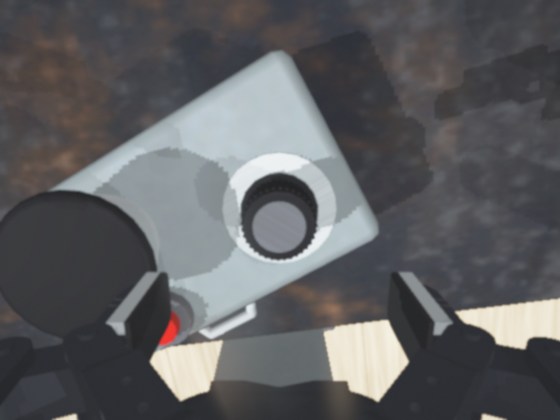

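The knob's top is centred at (278.5,226.5), midway between the pads. I'll triangulate it and the button from the two wrist views.

```bash
python3 - <<'E'
from h import *; import pickle
f,s=pickle.load(open("w1.pkl","rb")); g,_=pickle.load(open("w2.pkl","rb"))
for c in ((249,249),(247.5,251.5)): print("knob",tri([f,g],[c,(278.5,226.5)]))
for z in (110,115): print(plane(g,278.5,226.5,z))
print("button(partly hidden in 2)",tri([f,g],[(317.9,141.3),(167,331)]))
E
```

```text
knob [536.3996986  -77.16613351 112.57841255]
knob [537.27486544 -77.98949186 116.24080781]
[535.84809222 -76.42338524 110.        ]
[537.4495187 -76.6545983 115.       ]
button(partly hidden in 2) [464.7073351   17.19399924  93.28963116]
```

```bash

cat > st.py <<'E'
from rig import r; import sys
s=r.sense(); t=s["wrist_torque"]; print("t%.2f q6 %.3f yaw %.3f Tz %.3f F"%(s["clock"],s["qpos"][5],s["tcp_rot"][2],t[2]),s["contact_force"].round(1),"grip %.0f op %.3f"%(s["grasp_force"],s["opening"]),s["eef_pos"].round(1))
if len(sys.argv)>1 and abs(t[2])>float(sys.argv[1]): sys.exit(1)
E
python3 -m crank '[[0.0015,-0.001,0.02,0,0,0,0],[0.0015,-0.001,0.045,0,0,0,0],[0.0015,-0.001,0.07,0,0,0,0],[0.0015,-0.001,0.085,0,0,0,0],[0.0015,-0.001,0.094,0,0,0,0]]' >/dev/null
python3 -m crank '[[0,0,0,0,0,0,0],[0,0,0,0,0,0,0]]' >/dev/null; python3 st.py
python3 -m crank '[[0,0,0,0,0,0,0.3],[0,0,0,0,0,0,0.5],[0,0,0,0,0,0,0.7],[0,0,0,0,0,0,0.8],[0,0,0,0,0,0,0.8]]' 60 >/dev/null; python3 st.py
python3 -m crank '[[0,0,0,0,0,0,0.8],[0,0,0,0,0,0,0.8],[0,0,0,0,0,0,0.8],[0,0,0,0,0,0,0.8],[0,0,0,0,0,0,0.8]]' >/dev/null; python3 st.py
```

```text
t5.00 q6 1.569 yaw -0.145 Tz 0.002 F [ 0.7  1.  -0. ] grip 0 op 0.999 [537.5 -78.  106.8]
t5.50 q6 1.570 yaw -0.146 Tz -0.009 F [-1.4  1.   6.8] grip 60 op 0.507 [537.5 -78.  107.2]
t6.00 q6 1.570 yaw -0.146 Tz -0.009 F [-1.9  0.7  7. ] grip 60 op 0.508 [537.5 -78.  107.2]
```

```bash

(python3 -m crank '[[0,0,0,0,0,-0.05,0.8],[0,0,0,0,0,-0.1,0.8]]' >/dev/null && python3 st.py 0.36 &&
python3 -m crank '[[0,0,0,0,0,-0.05,0.8],[0,0,0,0,0,-0.1,0.8]]' >/dev/null && python3 st.py 0.36 &&
python3 -m crank '[[0,0,0,0,0,-0.05,0.8],[0,0,0,0,0,-0.1,0.8]]' >/dev/null && python3 st.py 0.36 &&
python3 -m crank '[[0,0,0,0,0,-0.05,0.8],[0,0,0,0,0,-0.1,0.8]]' >/dev/null && python3 st.py 0.36 &&
python3 -m crank '[[0,0,0,0,0,-0.05,0.8],[0,0,0,0,0,-0.1,0.8]]' >/dev/null && python3 st.py 0.36 &&
python3 -m crank '[[0,0,0,0,0,-0.05,0.8],[0,0,0,0,0,-0.1,0.8]]' >/dev/null && python3 st.py 0.36 &&
python3 -m crank '[[0,0,0,0,0,-0.05,0.8],[0,0,0,0,0,-0.1,0.8]]' >/dev/null && python3 st.py 0.36 &&
python3 -m crank '[[0,0,0,0,0,-0.05,0.8],[0,0,0,0,0,-0.1,0.8]]' >/dev/null && python3 st.py 0.36 &&
python3 -m crank '[[0,0,0,0,0,-0.05,0.8],[0,0,0,0,0,-0.1,0.8]]' >/dev/null && python3 st.py 0.36 &&
python3 -m crank '[[0,0,0,0,0,-0.05,0.8],[0,0,0,0,0,-0.1,0.8]]' >/dev/null && python3 st.py 0.36 &&
python3 -m crank '[[0,0,0,0,0,-0.05,0.8],[0,0,0,0,0,-0.1,0.8]]' >/dev/null && python3 st.py 0.36 )| cut -c1-80
```

```text
t6.20 q6 1.468 yaw -0.045 Tz -0.197 F [-0.9  0.7  7.9] grip 60 op 0.510 [537.5 -
t6.40 q6 1.368 yaw 0.056 Tz -0.029 F [-1.6  2.   8. ] grip 60 op 0.509 [537.5 -7
t6.60 q6 1.268 yaw 0.156 Tz 0.108 F [-1.8  1.3  7.8] grip 60 op 0.509 [537.5 -77
t6.80 q6 1.168 yaw 0.256 Tz -0.386 F [-2.4  1.9  6.6] grip 60 op 0.508 [537.5 -7
```

```bash

(python3 -m crank '[[0,0,0,0,0,0,0.8]]' >/dev/null; python3 st.py
python3 -m crank '[[0,0,0,0,0,-0.04,0.8]]' >/dev/null && python3 st.py 0.45 &&
python3 -m crank '[[0,0,0,0,0,-0.04,0.8]]' >/dev/null && python3 st.py 0.45 &&
python3 -m crank '[[0,0,0,0,0,-0.04,0.8]]' >/dev/null && python3 st.py 0.45 &&
python3 -m crank '[[0,0,0,0,0,-0.04,0.8]]' >/dev/null && python3 st.py 0.45 &&
python3 -m crank '[[0,0,0,0,0,-0.04,0.8]]' >/dev/null && python3 st.py 0.45 &&
python3 -m crank '[[0,0,0,0,0,-0.04,0.8]]' >/dev/null && python3 st.py 0.45 &&
python3 -m crank '[[0,0,0,0,0,-0.04,0.8]]' >/dev/null && python3 st.py 0.45 &&
python3 -m crank '[[0,0,0,0,0,-0.04,0.8]]' >/dev/null && python3 st.py 0.45 &&
python3 -m crank '[[0,0,0,0,0,-0.04,0.8]]' >/dev/null && python3 st.py 0.45 &&
python3 -m crank '[[0,0,0,0,0,-0.04,0.8]]' >/dev/null && python3 st.py 0.45  )| cut -c1-80
```

```text
t6.90 q6 1.168 yaw 0.255 Tz -0.157 F [-2.9  3.1  8.3] grip 60 op 0.512 [537.5 -7
t7.00 q6 1.130 yaw 0.293 Tz -0.304 F [-1.4  2.1  8.1] grip 60 op 0.510 [537.5 -7
t7.10 q6 1.089 yaw 0.335 Tz -0.257 F [-1.5  2.7  7.3] grip 60 op 0.510 [537.5 -7
t7.20 q6 1.049 yaw 0.375 Tz -0.185 F [-1.5  2.9  8.3] grip 60 op 0.508 [537.5 -7
t7.30 q6 1.008 yaw 0.415 Tz -0.109 F [-1.5  2.8  7.9] grip 60 op 0.507 [537.4 -7
t7.40 q6 0.968 yaw 0.455 Tz -0.069 F [-0.9  2.6  7.6] grip 60 op 0.511 [537.4 -7
t7.50 q6 0.928 yaw 0.495 Tz -0.001 F [-2.2  3.2  7.9] grip 60 op 0.504 [537.4 -7
t7.60 q6 0.888 yaw 0.535 Tz 0.094 F [-2.  3.  8.] grip 60 op 0.510 [537.4 -77.6 
t7.70 q6 0.848 yaw 0.575 Tz 0.137 F [-1.9  3.7  7.9] grip 60 op 0.509 [537.4 -77
t7.80 q6 0.808 yaw 0.616 Tz 0.226 F [-1.5  4.   7.7] grip 60 op 0.509 [537.4 -77
t7.90 q6 0.768 yaw 0.655 Tz -0.319 F [-2.1  3.2  8. ] grip 60 op 0.506 [537.4 -7
```

```bash

(python3 -m crank '[[0,0,0,0,0,-0.04,0.8]]' >/dev/null && python3 st.py 0.41 &&
python3 -m crank '[[0,0,0,0,0,-0.04,0.8]]' >/dev/null && python3 st.py 0.41 &&
python3 -m crank '[[0,0,0,0,0,-0.04,0.8]]' >/dev/null && python3 st.py 0.41 &&
python3 -m crank '[[0,0,0,0,0,-0.04,0.8]]' >/dev/null && python3 st.py 0.41 &&
python3 -m crank '[[0,0,0,0,0,-0.04,0.8]]' >/dev/null && python3 st.py 0.41 &&
python3 -m crank '[[0,0,0,0,0,-0.04,0.8]]' >/dev/null && python3 st.py 0.41 &&
python3 -m crank '[[0,0,0,0,0,-0.04,0.8]]' >/dev/null && python3 st.py 0.41 &&
python3 -m crank '[[0,0,0,0,0,-0.04,0.8]]' >/dev/null && python3 st.py 0.41 &&
python3 -m crank '[[0,0,0,0,0,-0.04,0.8]]' >/dev/null && python3 st.py 0.41 &&
python3 -m crank '[[0,0,0,0,0,-0.04,0.8]]' >/dev/null && python3 st.py 0.41 &&
python3 -m crank '[[0,0,0,0,0,-0.04,0.8]]' >/dev/null && python3 st.py 0.41 &&
python3 -m crank '[[0,0,0,0,0,-0.04,0.8]]' >/dev/null && python3 st.py 0.41 &&
python3 -m crank '[[0,0,0,0,0,-0.04,0.8]]' >/dev/null && python3 st.py 0.41 &&
python3 -m crank '[[0,0,0,0,0,-0.04,0.8]]' >/dev/null && python3 st.py 0.41 &&
python3 -m crank '[[0,0,0,0,0,-0.04,0.8]]' >/dev/null && python3 st.py 0.41 &&
python3 -m crank '[[0,0,0,0,0,-0.04,0.8]]' >/dev/null && python3 st.py 0.41 &&
python3 -m crank '[[0,0,0,0,0,-0.04,0.8]]' >/dev/null && python3 st.py 0.41 &&
python3 -m crank '[[0,0,0,0,0,-0.04,0.8]]' >/dev/null && python3 st.py 0.41 &&
python3 -m crank '[[0,0,0,0,0,-0.04,0.8]]' >/dev/null && python3 st.py 0.41 &&
python3 -m crank '[[0,0,0,0,0,-0.04,0.8]]' >/dev/null && python3 st.py 0.41   )| cut -c1-38
```

```text
t8.00 q6 0.729 yaw 0.695 Tz -0.313 F [
t8.10 q6 0.689 yaw 0.735 Tz -0.266 F [
t8.20 q6 0.649 yaw 0.775 Tz -0.163 F [
t8.30 q6 0.608 yaw 0.815 Tz -0.099 F [
t8.40 q6 0.568 yaw 0.855 Tz -0.021 F [
t8.50 q6 0.528 yaw 0.895 Tz 0.070 F [-
t8.60 q6 0.488 yaw 0.935 Tz 0.084 F [-
t8.70 q6 0.448 yaw 0.975 Tz 0.150 F [-
t8.80 q6 0.408 yaw 1.015 Tz 0.219 F [-
t8.90 q6 0.368 yaw 1.055 Tz -0.299 F [
t9.00 q6 0.329 yaw 1.095 Tz -0.296 F [
t9.10 q6 0.289 yaw 1.135 Tz -0.223 F [
t9.20 q6 0.248 yaw 1.175 Tz -0.237 F [
t9.30 q6 0.208 yaw 1.215 Tz -0.164 F [
t9.40 q6 0.168 yaw 1.255 Tz -0.005 F [
t9.50 q6 0.128 yaw 1.295 Tz 0.011 F [-
t9.60 q6 0.088 yaw 1.335 Tz 0.085 F [-
t9.70 q6 0.048 yaw 1.375 Tz 0.111 F [-
t9.80 q6 0.008 yaw 1.415 Tz -0.288 F [
t9.90 q6 -0.031 yaw 1.455 Tz -0.199 F
```

```bash

(python3 -m crank '[[0,0,0,0,0,-0.04,0.8]]' >/dev/null && python3 st.py 0.41 &&
python3 -m crank '[[0,0,0,0,0,-0.04,0.8]]' >/dev/null && python3 st.py 0.41 &&
python3 -m crank '[[0,0,0,0,0,-0.04,0.8]]' >/dev/null && python3 st.py 0.41 &&
python3 -m crank '[[0,0,0,0,0,-0.04,0.8]]' >/dev/null && python3 st.py 0.41 &&
python3 -m crank '[[0,0,0,0,0,-0.04,0.8]]' >/dev/null && python3 st.py 0.41 &&
python3 -m crank '[[0,0,0,0,0,-0.04,0.8]]' >/dev/null && python3 st.py 0.41 &&
python3 -m crank '[[0,0,0,0,0,-0.04,0.8]]' >/dev/null && python3 st.py 0.41 &&
python3 -m crank '[[0,0,0,0,0,-0.04,0.8]]' >/dev/null && python3 st.py 0.41 &&
python3 -m crank '[[0,0,0,0,0,-0.04,0.8]]' >/dev/null && python3 st.py 0.41 &&
python3 -m crank '[[0,0,0,0,0,-0.04,0.8]]' >/dev/null && python3 st.py 0.41 &&
python3 -m crank '[[0,0,0,0,0,-0.04,0.8]]' >/dev/null && python3 st.py 0.41 &&
python3 -m crank '[[0,0,0,0,0,-0.04,0.8]]' >/dev/null && python3 st.py 0.41 &&
python3 -m crank '[[0,0,0,0,0,-0.04,0.8]]' >/dev/null && python3 st.py 0.41 &&
python3 -m crank '[[0,0,0,0,0,-0.04,0.8]]' >/dev/null && python3 st.py 0.41 &&
python3 -m crank '[[0,0,0,0,0,-0.04,0.8]]' >/dev/null && python3 st.py 0.41 &&
python3 -m crank '[[0,0,0,0,0,-0.04,0.8]]' >/dev/null && python3 st.py 0.41 &&
python3 -m crank '[[0,0,0,0,0,-0.04,0.8]]' >/dev/null && python3 st.py 0.41 &&
python3 -m crank '[[0,0,0,0,0,-0.04,0.8]]' >/dev/null && python3 st.py 0.41 &&
python3 -m crank '[[0,0,0,0,0,-0.04,0.8]]' >/dev/null && python3 st.py 0.41 &&
python3 -m crank '[[0,0,0,0,0,-0.04,0.8]]' >/dev/null && python3 st.py 0.41   )| cut -c1-38
```

```text
t10.00 q6 -0.072 yaw 1.495 Tz -0.141 F
t10.10 q6 -0.112 yaw 1.535 Tz -0.055 F
t10.20 q6 -0.152 yaw 1.575 Tz -0.013 F
t10.30 q6 -0.192 yaw 1.615 Tz 0.050 F 
t10.40 q6 -0.232 yaw 1.655 Tz 0.128 F 
t10.50 q6 -0.272 yaw 1.695 Tz -0.224 F
t10.60 q6 -0.311 yaw 1.735 Tz -0.186 F
t10.70 q6 -0.352 yaw 1.775 Tz -0.174 F
t10.80 q6 -0.392 yaw 1.815 Tz -0.072 F
t10.90 q6 -0.432 yaw 1.855 Tz -0.080 F
t11.00 q6 -0.472 yaw 1.895 Tz 0.055 F 
t11.10 q6 -0.512 yaw 1.936 Tz 0.148 F 
t11.20 q6 -0.552 yaw 1.975 Tz -0.233 F
t11.30 q6 -0.591 yaw 2.015 Tz -0.161 F
t11.40 q6 -0.632 yaw 2.055 Tz -0.120 F
t11.50 q6 -0.672 yaw 2.095 Tz -0.102 F
t11.60 q6 -0.712 yaw 2.135 Tz 0.006 F 
t11.70 q6 -0.752 yaw 2.176 Tz -0.010 F
t11.80 q6 -0.792 yaw 2.216 Tz 0.038 F 
t11.90 q6 -0.832 yaw 2.255 Tz -0.242 F
```

```bash

(python3 -m crank '[[0,0,0,0,0,-0.04,0.8]]' >/dev/null && python3 st.py 0.41 &&
python3 -m crank '[[0,0,0,0,0,-0.04,0.8]]' >/dev/null && python3 st.py 0.41 &&
python3 -m crank '[[0,0,0,0,0,-0.04,0.8]]' >/dev/null && python3 st.py 0.41 &&
python3 -m crank '[[0,0,0,0,0,-0.04,0.8]]' >/dev/null && python3 st.py 0.41 &&
python3 -m crank '[[0,0,0,0,0,-0.04,0.8]]' >/dev/null && python3 st.py 0.41 &&
python3 -m crank '[[0,0,0,0,0,-0.04,0.8]]' >/dev/null && python3 st.py 0.41 &&
python3 -m crank '[[0,0,0,0,0,-0.04,0.8]]' >/dev/null && python3 st.py 0.41 &&
python3 -m crank '[[0,0,0,0,0,-0.04,0.8]]' >/dev/null && python3 st.py 0.41 &&
python3 -m crank '[[0,0,0,0,0,-0.04,0.8]]' >/dev/null && python3 st.py 0.41 &&
python3 -m crank '[[0,0,0,0,0,-0.04,0.8]]' >/dev/null && python3 st.py 0.41 &&
python3 -m crank '[[0,0,0,0,0,-0.04,0.8]]' >/dev/null && python3 st.py 0.41 &&
python3 -m crank '[[0,0,0,0,0,-0.04,0.8]]' >/dev/null && python3 st.py 0.41 &&
python3 -m crank '[[0,0,0,0,0,-0.04,0.8]]' >/dev/null && python3 st.py 0.41 &&
python3 -m crank '[[0,0,0,0,0,-0.04,0.8]]' >/dev/null && python3 st.py 0.41 &&
python3 -m crank '[[0,0,0,0,0,-0.04,0.8]]' >/dev/null && python3 st.py 0.41 &&
python3 -m crank '[[0,0,0,0,0,-0.04,0.8]]' >/dev/null && python3 st.py 0.41 &&
python3 -m crank '[[0,0,0,0,0,-0.04,0.8]]' >/dev/null && python3 st.py 0.41 &&
python3 -m crank '[[0,0,0,0,0,-0.04,0.8]]' >/dev/null && python3 st.py 0.41 &&
python3 -m crank '[[0,0,0,0,0,-0.04,0.8]]' >/dev/null && python3 st.py 0.41 &&
python3 -m crank '[[0,0,0,0,0,-0.04,0.8]]' >/dev/null && python3 st.py 0.41   )| cut -c1-38
```

```text
t12.00 q6 -0.872 yaw 2.295 Tz -0.197 F
t12.10 q6 -0.912 yaw 2.335 Tz -0.083 F
t12.20 q6 -0.952 yaw 2.375 Tz -0.019 F
t12.30 q6 -0.992 yaw 2.416 Tz 0.041 F 
t12.40 q6 -1.032 yaw 2.456 Tz 0.169 F 
t12.50 q6 -1.072 yaw 2.496 Tz -0.117 F
t12.60 q6 -1.111 yaw 2.535 Tz -0.482 F
```

Stop confirmed: 0.48 N m after eight clicks. I'll back off slightly, hold, then turn clockwise while counting.

```bash

(python3 -m crank '[[0,0,0,0,0,0,0.8],[0,0,0,0,0,0,0.8]]' >/dev/null; python3 st.py
python3 -m crank '[[0,0,0,0,0,0.05,0.8],[0,0,0,0,0,0.05,0.8],[0,0,0,0,0,0.05,0.8]]' >/dev/null; python3 st.py
python3 -m crank '[[0,0,0,0,0,0.04,0.8]]' >/dev/null && python3 st.py 0.45 &&
python3 -m crank '[[0,0,0,0,0,0.04,0.8]]' >/dev/null && python3 st.py 0.45 &&
python3 -m crank '[[0,0,0,0,0,0.04,0.8]]' >/dev/null && python3 st.py 0.45 &&
python3 -m crank '[[0,0,0,0,0,0.04,0.8]]' >/dev/null && python3 st.py 0.45 &&
python3 -m crank '[[0,0,0,0,0,0.04,0.8]]' >/dev/null && python3 st.py 0.45 &&
python3 -m crank '[[0,0,0,0,0,0.04,0.8]]' >/dev/null && python3 st.py 0.45 &&
python3 -m crank '[[0,0,0,0,0,0.04,0.8]]' >/dev/null && python3 st.py 0.45 &&
python3 -m crank '[[0,0,0,0,0,0.04,0.8]]' >/dev/null && python3 st.py 0.45 &&
python3 -m crank '[[0,0,0,0,0,0.04,0.8]]' >/dev/null && python3 st.py 0.45 &&
python3 -m crank '[[0,0,0,0,0,0.04,0.8]]' >/dev/null && python3 st.py 0.45 &&
python3 -m crank '[[0,0,0,0,0,0.04,0.8]]' >/dev/null && python3 st.py 0.45 &&
python3 -m crank '[[0,0,0,0,0,0.04,0.8]]' >/dev/null && python3 st.py 0.45 &&
python3 -m crank '[[0,0,0,0,0,0.04,0.8]]' >/dev/null && python3 st.py 0.45 &&
python3 -m crank '[[0,0,0,0,0,0.04,0.8]]' >/dev/null && python3 st.py 0.45 &&
python3 -m crank '[[0,0,0,0,0,0.04,0.8]]' >/dev/null && python3 st.py 0.45 &&
python3 -m crank '[[0,0,0,0,0,0.04,0.8]]' >/dev/null && python3 st.py 0.45 &&
python3 -m crank '[[0,0,0,0,0,0.04,0.8]]' >/dev/null && python3 st.py 0.45 &&
python3 -m crank '[[0,0,0,0,0,0.04,0.8]]' >/dev/null && python3 st.py 0.45   )| cut -c1-38
```

```text
t12.80 q6 -1.110 yaw 2.533 Tz -0.334 F
t13.10 q6 -1.060 yaw 2.484 Tz 0.072 F 
t13.20 q6 -1.020 yaw 2.444 Tz 0.196 F 
t13.30 q6 -0.979 yaw 2.403 Tz 0.170 F 
t13.40 q6 -0.939 yaw 2.362 Tz 0.043 F 
t13.50 q6 -0.899 yaw 2.322 Tz -0.019 F
t13.60 q6 -0.858 yaw 2.282 Tz -0.159 F
t13.70 q6 -0.818 yaw 2.242 Tz 0.008 F 
t13.80 q6 -0.779 yaw 2.202 Tz 0.215 F 
t13.90 q6 -0.739 yaw 2.163 Tz 0.133 F 
t14.00 q6 -0.699 yaw 2.122 Tz 0.099 F 
t14.10 q6 -0.659 yaw 2.082 Tz 0.075 F 
t14.20 q6 -0.618 yaw 2.042 Tz -0.092 F
t14.30 q6 -0.578 yaw 2.002 Tz -0.104 F
t14.40 q6 -0.538 yaw 1.962 Tz 0.217 F 
t14.50 q6 -0.499 yaw 1.922 Tz 0.243 F 
t14.60 q6 -0.459 yaw 1.882 Tz 0.128 F 
t14.70 q6 -0.419 yaw 1.842 Tz 0.077 F 
t14.80 q6 -0.379 yaw 1.802 Tz 0.015 F 
t14.90 q6 -0.338 yaw 1.762 Tz -0.015 F
```

The held value of 0.33 N m leaves some doubt, so I'll go back and lean on the stop a little more to be certain.

```bash

(python3 -m crank '[[0,0,0,0,0,-0.08,0.8],[0,0,0,0,0,-0.16,0.8],[0,0,0,0,0,-0.24,0.8],[0,0,0,0,0,-0.32,0.8],[0,0,0,0,0,-0.4,0.8]]' >/dev/null && python3 st.py 
python3 -m crank '[[0,0,0,0,0,-0.08,0.8],[0,0,0,0,0,-0.16,0.8],[0,0,0,0,0,-0.24,0.8],[0,0,0,0,0,-0.32,0.8],[0,0,0,0,0,-0.32,0.8]]' >/dev/null && python3 st.py 0.45 &&
python3 -m crank '[[0,0,0,0,0,-0.03,0.8],[0,0,0,0,0,-0.03,0.8]]' >/dev/null && python3 st.py 0.6 &&
python3 -m crank '[[0,0,0,0,0,-0.02,0.8],[0,0,0,0,0,-0.02,0.8]]' >/dev/null && python3 st.py 0.6 &&
python3 -m crank '[[0,0,0,0,0,-0.02,0.8],[0,0,0,0,0,-0.02,0.8]]' >/dev/null && python3 st.py 0.5 &&
python3 -m crank '[[0,0,0,0,0,-0.02,0.8],[0,0,0,0,0,-0.02,0.8]]' >/dev/null && python3 st.py 0.5 )
```

```text
t15.40 q6 -0.743 yaw 2.167 Tz 0.038 F [-3.4  2.4 12. ] grip 60 op 0.514 [536.5 -77.6 107.2]
t15.90 q6 -1.063 yaw 2.487 Tz 0.054 F [-4.9  1.9 12.7] grip 60 op 0.510 [536.5 -77.8 107.2]
t16.10 q6 -1.091 yaw 2.515 Tz -0.153 F [-5.1  2.7 11.9] grip 60 op 0.511 [536.5 -77.8 107.2]
t16.30 q6 -1.110 yaw 2.534 Tz -0.317 F [-5.2  2.6 11.4] grip 60 op 0.512 [536.4 -77.8 107.2]
t16.50 q6 -1.130 yaw 2.554 Tz -0.520 F [-3.7  2.2 10.9] grip 60 op 0.505 [536.5 -77.8 107.2]
```

The stop is certain: torque rises steadily to 0.52 N m. Now four clicks clockwise.

```bash

(python3 -m crank '[[0,0,0,0,0,0.065,0.8],[0,0,0,0,0,0.065,0.8],[0,0,0,0,0,0.065,0.8]]' >/dev/null; python3 st.py
python3 -m crank '[[0,0,0,0,0,0.04,0.8]]' >/dev/null && python3 st.py 0.45 &&
python3 -m crank '[[0,0,0,0,0,0.04,0.8]]' >/dev/null && python3 st.py 0.45 &&
python3 -m crank '[[0,0,0,0,0,0.04,0.8]]' >/dev/null && python3 st.py 0.45 &&
python3 -m crank '[[0,0,0,0,0,0.04,0.8]]' >/dev/null && python3 st.py 0.45 &&
python3 -m crank '[[0,0,0,0,0,0.04,0.8]]' >/dev/null && python3 st.py 0.45 &&
python3 -m crank '[[0,0,0,0,0,0.04,0.8]]' >/dev/null && python3 st.py 0.45 &&
python3 -m crank '[[0,0,0,0,0,0.04,0.8]]' >/dev/null && python3 st.py 0.45 &&
python3 -m crank '[[0,0,0,0,0,0.04,0.8]]' >/dev/null && python3 st.py 0.45 &&
python3 -m crank '[[0,0,0,0,0,0.04,0.8]]' >/dev/null && python3 st.py 0.45 &&
python3 -m crank '[[0,0,0,0,0,0.04,0.8]]' >/dev/null && python3 st.py 0.45 &&
python3 -m crank '[[0,0,0,0,0,0.04,0.8]]' >/dev/null && python3 st.py 0.45 &&
python3 -m crank '[[0,0,0,0,0,0.04,0.8]]' >/dev/null && python3 st.py 0.45 &&
python3 -m crank '[[0,0,0,0,0,0.04,0.8]]' >/dev/null && python3 st.py 0.45 &&
python3 -m crank '[[0,0,0,0,0,0.04,0.8]]' >/dev/null && python3 st.py 0.45 &&
python3 -m crank '[[0,0,0,0,0,0.04,0.8]]' >/dev/null && python3 st.py 0.45 &&
python3 -m crank '[[0,0,0,0,0,0.04,0.8]]' >/dev/null && python3 st.py 0.45 &&
python3 -m crank '[[0,0,0,0,0,0.04,0.8]]' >/dev/null && python3 st.py 0.45 &&
python3 -m crank '[[0,0,0,0,0,0.04,0.8]]' >/dev/null && python3 st.py 0.45 &&
python3 -m crank '[[0,0,0,0,0,0.04,0.8]]' >/dev/null && python3 st.py 0.45 &&
python3 -m crank '[[0,0,0,0,0,0.04,0.8]]' >/dev/null && python3 st.py 0.45 &&
python3 -m crank '[[0,0,0,0,0,0.04,0.8]]' >/dev/null && python3 st.py 0.45 &&
python3 -m crank '[[0,0,0,0,0,0.04,0.8]]' >/dev/null && python3 st.py 0.45 &&
python3 -m crank '[[0,0,0,0,0,0.04,0.8]]' >/dev/null && python3 st.py 0.45 &&
python3 -m crank '[[0,0,0,0,0,0.04,0.8]]' >/dev/null && python3 st.py 0.45 &&
python3 -m crank '[[0,0,0,0,0,0.04,0.8]]' >/dev/null && python3 st.py 0.45   )| cut -c1-38
```

```text
t16.80 q6 -1.065 yaw 2.489 Tz 0.017 F 
t16.90 q6 -1.025 yaw 2.449 Tz 0.163 F 
t17.00 q6 -0.984 yaw 2.408 Tz 0.127 F 
t17.10 q6 -0.944 yaw 2.367 Tz 0.071 F 
t17.20 q6 -0.903 yaw 2.327 Tz 0.003 F 
t17.30 q6 -0.863 yaw 2.287 Tz -0.066 F
t17.40 q6 -0.823 yaw 2.247 Tz -0.019 F
t17.50 q6 -0.784 yaw 2.208 Tz 0.226 F 
t17.60 q6 -0.744 yaw 2.168 Tz 0.170 F 
t17.70 q6 -0.704 yaw 2.127 Tz 0.065 F 
t17.80 q6 -0.664 yaw 2.087 Tz 0.026 F 
t17.90 q6 -0.623 yaw 2.047 Tz 0.007 F 
t18.00 q6 -0.583 yaw 2.007 Tz -0.096 F
t18.10 q6 -0.543 yaw 1.967 Tz 0.067 F 
t18.20 q6 -0.504 yaw 1.927 Tz 0.252 F 
t18.30 q6 -0.464 yaw 1.887 Tz 0.116 F 
t18.40 q6 -0.424 yaw 1.847 Tz 0.075 F 
t18.50 q6 -0.384 yaw 1.807 Tz 0.041 F 
t18.60 q6 -0.343 yaw 1.767 Tz -0.063 F
t18.70 q6 -0.303 yaw 1.727 Tz -0.119 F
t18.80 q6 -0.263 yaw 1.687 Tz 0.033 F 
t18.90 q6 -0.224 yaw 1.647 Tz 0.254 F 
t19.00 q6 -0.184 yaw 1.607 Tz 0.150 F 
t19.10 q6 -0.144 yaw 1.567 Tz 0.106 F 
t19.20 q6 -0.104 yaw 1.527 Tz 0.021 F 
t19.30 q6 -0.063 yaw 1.487 Tz 0.021 F
```

```bash

(python3 -m crank '[[0,0,0,0,0,0.04,0.8]]' >/dev/null && python3 st.py
python3 -m crank '[[0,0,0,0,0,0.03,0.8]]' >/dev/null && python3 st.py && 
python3 -m crank '[[0,0,0,0,0,0.01,0.8],[0,0,0,0,0,0.01,0.8]]' >/dev/null && python3 st.py )
```

```text
t19.40 q6 -0.023 yaw 1.447 Tz -0.097 F [-3.2  3.7 10.3] grip 60 op 0.504 [536.9 -77.4 107.2]
t19.50 q6 0.007 yaw 1.417 Tz -0.115 F [-2.7  3.9  9.9] grip 60 op 0.508 [536.9 -77.4 107.2]
t19.70 q6 0.015 yaw 1.408 Tz -0.182 F [-2.7  4.2  9.8] grip 60 op 0.511 [536.9 -77.4 107.2]
```

```bash

(python3 -m crank '[[0,0,0,0,0,0.01,0.8],[0,0,0,0,0,0.01,0.8]]' >/dev/null && python3 st.py
python3 -m crank '[[0,0,0,0,0,0,0.4],[0,0,0,0,0,0,0.2],[0,0,0,0,0,0,0],[0,0,0,0,0,0,0],[0,0,0,0,0,0,0]]' >/dev/null && python3 st.py
python3 -m crank '[[0,0,-0.03,0,0,0,0],[0,0,-0.07,0,0,0,0],[0,0,-0.11,0,0,0,0],[0,0,-0.14,0,0,0,0],[0,0,-0.14,0,0,0,0]]' >/dev/null && python3 st.py)
python3 - <<'E'
from h import *; import pickle
f,s=pickle.load(open("w1.pkl","rb")); g=cams.grab_frame("wrist"); c=red(g["image"]); print(c,proj(g,[466,20,90]))
cv2.imwrite("pics/w3.png",g["image"][:,:,::-1])
for a,u in c: print(tri([f,g],[(317.9,141.3),u]))
E
```

```text
t19.90 q6 0.025 yaw 1.398 Tz -0.033 F [-3.3  4.9 10.8] grip 60 op 0.505 [536.9 -77.4 107.2]
t20.40 q6 0.025 yaw 1.399 Tz 0.034 F [-0.1  0.2 -0.7] grip 0 op 1.004 [537.1 -78.1 106.2]
t20.90 q6 0.025 yaw 1.399 Tz 0.006 F [ 0.4 -0.5 -0.1] grip 0 op 1.000 [539.5 -78.4 250.8]
[(np.int32(885), array([154.2,  88.8]))] (np.float64(155.05481719382755), np.float64(89.11570965854797))
[466.08686814  19.86266125  92.19408988]
```

View pics/w3.png

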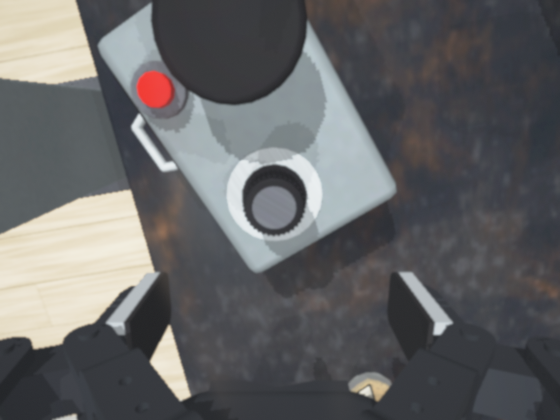

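The knob stands alone in its notch, with the top at (274,207), and the button is at (154,89). It triangulates to (466,20,92). Next I'll shut the gripper and move above the button.

```bash

python3 -m crank '[[0.082,-0.091,0,0,0,0.6,1],[0.082,-0.091,0,0,0,0.6,1],[0.082,-0.091,0,0,0,0.6,1],[0.082,-0.091,0,0,0,0.6,1],[0.082,-0.091,0,0,0,0.6,1]]' 60 >/dev/null
python3 -m crank '[[0,0,0.08,0,0,0.42,1],[0,0,0.08,0,0,0.42,1],[0,0,0.08,0,0,0.42,1],[0,0,0.08,0,0,0.42,1],[0,0,0.08,0,0,0.42,1]]' >/dev/null
python3 -m crank '[[0,0,0,0,0,0,1],[0,0,0,0,0,0,1],[0,0,0,0,0,0,1]]' >/dev/null; python3 st.py
python3 - <<'E'
from h import *
g=cams.grab_frame("wrist"); cv2.imwrite("pics/w4.png",g["image"][:,:,::-1])
print(red(g["image"]),proj(g,[466,20,90]))
E
```

```text
t22.25 q6 1.227 yaw 0.380 Tz 0.042 F [-0.2  0.3  0.2] grip 0 op 0.000 [461.8  18.3 166.7]
[(np.int32(1456), array([281. , 227.8]))] (np.float64(280.50271849681957), np.float64(227.80447303403557))
```

View pics/w4.png

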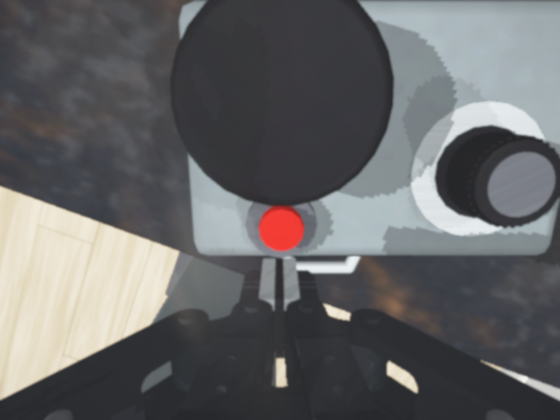

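The closed fingers point just short of the button, which is at (281,228), with clearance from the hopper. I'll descend to meet it.

```bash

python3 -m crank '[[0.001,0,0.02,0,0,0,1],[0.001,0,0.035,0,0,0,1],[0.001,0,0.045,0,0,0,1],[0.001,0,0.05,0,0,0,1],[0.001,0,0.05,0,0,0,1]]' >/dev/null; python3 st.py
python3 -m crank '[[0,0,0.003,0,0,0,1],[0,0,0.003,0,0,0,1]]' >/dev/null; python3 st.py
python3 -m crank '[[0,0,0.003,0,0,0,1],[0,0,0.003,0,0,0,1]]' >/dev/null; python3 st.py
python3 -m crank '[[0,0,0.003,0,0,0,1],[0,0,0.003,0,0,0,1]]' >/dev/null; python3 st.py
```

```text
t22.80 q6 1.229 yaw 0.379 Tz 0.010 F [-0.9  0.4  0.1] grip 0 op 0.001 [462.2  18.7 115.9]
t23.00 q6 1.229 yaw 0.379 Tz -0.012 F [-0.4  1.1  2. ] grip 1 op -0.001 [462.8  18.7 113.6]
t23.20 q6 1.229 yaw 0.379 Tz 0.002 F [ 0.8 -0.4  3.5] grip 2 op -0.001 [462.9  18.7 110.5]
t23.40 q6 1.229 yaw 0.379 Tz -0.066 F [-6.1  0.3 23.5] grip 11 op -0.001 [463.   18.7 108.7]
```

The button bottomed out: force jumped to 23.5 N after about 5–6 mm. I'll hold briefly, then lift clear.

```bash

python3 -m crank '[[0,0,0.0005,0,0,0,1],[0,0,0.0005,0,0,0,1]]' >/dev/null; python3 st.py
python3 -m crank '[[0,0,-0.02,0,0,0,1],[0,0,-0.06,0,0,0,1],[0,0,-0.1,0,0,0,1],[0,0,-0.12,0,0,0,1],[0,0,-0.12,0,0,0,1]]' >/dev/null
python3 -m crank '[[0,0,-0.04,0,0,0,1],[0,0,-0.04,0,0,0,1],[0,0,-0.04,0,0,0,1]]' >/dev/null; python3 st.py
python3 - <<'E'
from h import *; import pickle
f,s=pickle.load(open("w1.pkl","rb")); g=cams.grab_frame("wrist"); cv2.imwrite("pics/w5.png",g["image"][:,:,::-1])
c=red(g["image"]);print(c,tri([f,g],[(317.9,141.3),c[0][1]]))
k=cams.grab_frame("side"); cv2.imwrite("pics/s5.png",k["image"][:,:,::-1])
E
```

```text
t23.60 q6 1.229 yaw 0.379 Tz -0.001 F [-6.7 -0.4 29.3] grip 15 op -0.003 [463.   18.7 108.5]
t24.40 q6 1.229 yaw 0.379 Tz -0.005 F [ 0.9 -0.4 -0.9] grip 0 op 0.001 [462.3  18.7 266.3]
[(np.int32(655), array([280.7, 191.2]))] [466.3146095   19.68892857  90.32918471]
```

View pics/s5.png

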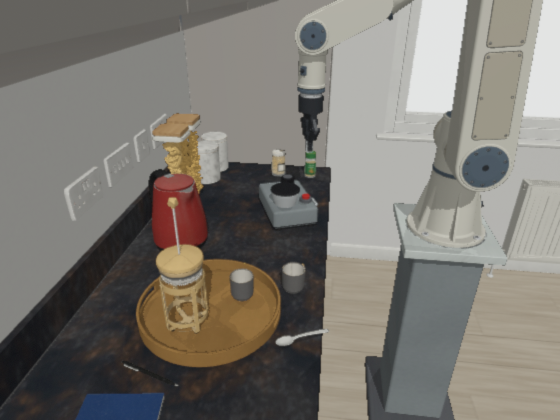

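The side view shows the arm clear above the grinder. The cup at (294,277), the teaspoon at (300,338) and the jars at (279,163) and (311,165) haven't moved. The button is up again at a height of about 90 mm.

```bash
python3 -c "
from rig import sign_off
print(sign_off())"
```

```text
the job is handed in; nothing more can be done
None
```

I turned the selector back to its end stop (peak 0.52 N m), set it four clicks clockwise in the fourth notch and let go. I then pressed the start button fully; it came back up, nothing else moved, and the job is handed in (no verdict was returned).

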